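# Hold a power-supply board home in the programming jig

## Robot

A 7-joint arm with a two-finger parallel gripper is mounted at the origin on the work surface. World frame = base frame: x ahead of the robot, y to its left, z up, the work surface at z = 0. Lengths are in mm, angles in degrees, forces in N, time in s.
With the tool pointing down it reaches from about 400 to 925 mm from the base axis. Payload 4.1 kg.
Tool frame: the origin (TCP) lies on the front face of the gripper's body, between the roots of the fingers; the fingertips stand 73 mm ahead of it and the grasp point (between the pads) lies 54 mm ahead of it; z points along the fingers, y is the line along which they close (so a half turn about z gives the same grasp; the last joint's range is limited). The gripper opens to 85 mm and grips with 20 to 120 N. Pads are 22 mm wide; open, the fingers measure 114 mm over their backs; the gripper's body (76 mm by 85 mm) begins 54 mm behind the grasp point. The pads swing forward as they close: fully open they stand 13 mm farther back than shut.
Start: joints at [-70.646, 22.827, 2.584, 88.041, -1.071, 69.15, -2.905], TCP at [274.958, 589.009, 303.947] pointing down, gripper open.
Joint ranges: [-161.44, 161.44], [-28.35, 127.94], [-78.24, 83.42], [0, 140.83], [-78.03, 258.03], [13.02, 114.36], [-168.23, 168.23]. Speed limits (degrees/s): [147.25, 147.25, 180, 180, 180, 180, 180].

## Interface

Orientations are given as a 3x3 rotation matrix whose columns are the frame's x, y, z axes.
In Python, from bench import get_state, grab_frame, camera_params, job_done gives the robot as it stands.
- The arm moves only by the tool servo_tool, never from a script. Its argument "steps" is one flat list of numbers, 7 for each row, row after row: the shift along the world's x, y, z in m, then the turn, a rotation vector about the world's x, y, z in degrees, then the finger opening in m, from 0 to 0.0854. In form: [x, y, z, wx, wy, wz, hand, x, y, z, wx, wy, wz, hand, ...]. A call has 1 to 12 rows; each row is the pose to reach, as a shift and turn from the pose commanded when the call began; what a row does not reach only later rows make up. A row lasts 1/10 s, in which the tool goes at most 50 mm and 8.59 degrees, less where a joint would pass 70% of its speed; a pose out of reach is approached as far as the arm can. A call with a gripper value outside its range is refused whole. The fingers move at their own pace and stop on an object; "force" is the grip in N (left out, the last holds). Time passes only in rows, so rows that repeat a pose let the fingers close. It gives the time, the measured TCP pose, the force, the opening and the grip force at its end, in the units of the state.
- get_state(): the state, without advancing time (a new reading comes with each control period).
- grab_frame(name): name is "scene" or "top" or "wrist"; returns the picture (480x640x3 uint8, red, green, blue); there is no depth.
- camera_params(name): a dict with "intrinsics" (3x3 intrinsics, pixels), "camera_from_world" (4x4, takes a point from world to camera coordinates); the wrist camera has in their place "mount" (4x4, takes a point from camera to tool coordinates, whose origin is the TCP and whose axes are the flange's). Camera axes: x right, y down, z forward; pixel columns grow to the right and rows downward; lengths in mm; the calibration is good to about 2 mm. A picture is of the moment at which its call begins: read the wrist's pose just before it. camera_params takes no time and is no camera call.
- job_done(): hands the job in; it is judged then, once.
The state is a dict: "clock": time; "q": joint angles; "dq": joint speeds; "joint_torque": joint torques, N m; "tool_pos": TCP position; "tool_rot": TCP orientation; "contact_force": force on the tool from outside, world axes, zero at the start; "wrist_torque": the same for the moment, N m; "width": finger opening in mm; "grip_force": force on a finger pad.
Only numpy, scipy, OpenCV 4.12 (cv2) and the standard library are available. Lean on these libraries where they do the work, as an engineer would, in place of code of your own. Each camera call takes 0.05 s, during which the arm holds its last target. There are 200 camera calls.

## Task

Pick up the power-supply board (the one with the big potted transformer) from the mat and slip its bare edge, the one away from the terminal block, in under the lip of the programming jig until it meets the stop. Then press the board fully down onto the jig's rests against the spring contact pins, without excessive force, and finish while still holding it pressed down there, as it must stay while the jig programs it. Leave the other things on the bench where they are.

Things in the scene. Friction and masses are not known exactly. Their poses are not given: they have to be found in the camera images.
- board: Loose dark green power-supply circuit board, 100 (x) x 80 (y) x 2.4 mm, 0.12 to 0.2 kg, flat on the mat, components up. Origin: centre of its underside; z up; +x points to the bare edge that goes under the lip. At the -x end stands an 8-way terminal block 9 x 44 x 10 mm (x -49 to -40 mm); two capacitors and two white relays, tops 18.4 mm above the underside, stand at x 10 to 31 mm.
- transformer (a point): Centre of the top face of the board's black potted transformer, the part to grip: a block 34 (x) x 28 (y) x 25 mm at x = -16, y = 0 mm on the board, its top 27.4 mm above the board's underside. The board beside it (+y and -y) is clear for the fingers but for resistors under 4 mm tall, 13 mm or more off it.
- board_edge (a point): Middle of the board's bare edge, on its underside (x = +50 mm on the board). Up to 12 mm in from this edge nothing stands on the board.
- board_tail (a point): Middle of the board's other edge, by the terminal block, on its underside (x = -50 mm on the board).
- jig: Programming jig, fixed: grey box 180 (x) x 140 (y) mm, brown top plate 40 mm above the origin (centre of its underside); +x points from the open end to the stop and lip. Home, the board lies centred on it, axes along the jig's, underside at z = 46 mm in this frame. Tallest part: the lip, 56.2 mm. A header 48 mm high stands at x -84 to -64, y -53 to -19 mm.
- jig_stop (a point): Middle of the aluminium stop's face at the height of the rests' tops (x = 50, y = 0, z = 46 mm in the jig's frame, same axes). The board's bare edge ends here. Two side cheeks, 84 mm apart (2 mm free on each side of the board), run from x = 22 to 50 mm in the jig's frame with tops at z = 53 mm, and flare outwards from x = 22 to 8 mm.
- jig_lip (a point): Middle of the front lower edge of the lip (x = 43, y = 0, z = 51.2 mm in the jig's frame). The lip is 98 mm wide, 5 mm thick and overhangs the stop's face by 7 mm; its underside is 5.2 mm above the rests' tops, so the board goes in level or with its tail raised by up to about 12 degrees.
- jig_rest (a point): Middle of the top of the white rest bar, 10 (x) x 80 (y) mm, at x = 33, y = 0, z = 46 mm in the jig's frame (its far side is 5 mm in front of the lip). Two white rest posts, 10 mm across, at x = -42, y = +-30 mm have tops at the same height. All are rigid; bar and posts carry the board when it is home.
- jig_pins (a point): Middle of the six brass spring pins, at the height of their free tips (x = 3, y = 0, z = 50 mm in the jig's frame, 4 mm above the rests). They stand at x = -10, 3, 16 and y = +-12 mm and spring straight up: 0.9 N each at first touch, 1.9 N each (11 N in all) with the board down on the rests. Unless held down, the board springs up.
- parts_box: Bystander: clear plastic box of small hardware, 110 x 80 x 40 mm. Origin: centre of its underside.
- spare_board: Bystander: another dark green circuit board, 90 x 60 mm, with four small capacitors and no transformer. Origin: centre of its underside.
- cutters: Bystander: side cutters with black handles, about 145 mm long, lying flat. Origin: on its underside, 10 mm behind the pivot; handles reach 101 mm to -x, jaws 45 mm to +x, 12 mm high.
- wood_block: Bystander: dark wooden block 85 x 55 x 45 mm. Origin: centre of its underside.
There are look-alikes about, which are no part of the job. Leave any yellow look-alike of the board alone.

How it is judged:
By the outcome, as a careful person would: the job done as asked, in the order asked, and still so for the second after the job is handed in, while the arm keeps its last pose, push and grip.
It also fails if it takes over 32 s, if anything falls off the work surface, if the arm or the gripper's body presses on something with over 40 N, if the wrist force passes 120 N, or if a joint passes its speed limit or range.

## Working session

There is one attempt and no reset: what is moved stays moved. The work goes in short steps, Python scripts to look and compute and a tool call to move; the robot and the scene stay as the last step left them, time stands still between calls to the robot, and variables do not carry over. Pictures are saved under pics/ and viewed, at most 10 in all, crops included, and the job is handed in when it is done.

Besides the shell and the picture viewer there is one more tool, called as a command line: name --argument value ..., lists and objects as JSON in quotes. servo_tool: Moves the arm, as the interface text tells. Its arguments: {"type":"object","properties":{"steps":{"type":"array","items":{"type":"number"}},"force":{"type":"number"}},"required":["steps"]}

```bash
mkdir -p pics; ls; python3 - <<'E'
from bench import *
import cv2,json,numpy as np
np.set_printoptions(precision=4,suppress=True)
s=get_state();print(s)
for n in("top","scene"):
    cv2.imwrite(f"pics/{n}0.png",grab_frame(n)[:,:,::-1])
for n in("top","scene","wrist"):print(n,camera_params(n))
E
```

```text
pics
{'clock': 0.0, 'q': array([-70.6446,  22.8727,   2.5798,  88.1144,  -1.0716,  69.149 ,
        -2.9023]), 'dq': array([-0.0216,  0.0243, -0.0166, -0.0961, -0.0487,  0.0504,  0.0474]), 'joint_torque': array([  0.0006, -47.5127,   1.3647, -25.4218,   0.0115,   0.0093,
         0.    ]), 'tool_pos': array([274.7453, 588.5396, 302.8531]), 'tool_rot': array([[-0.9062,  0.4229, -0.0007],
       [ 0.4229,  0.9062, -0.0018],
       [-0.0001, -0.0019, -1.    ]]), 'contact_force': array([-0.4407, -0.8081,  0.2365]), 'wrist_torque': array([-0.0168, -0.0151, -0.0276]), 'grip_force': 0.0, 'width': 85.3491140954426}
top {'intrinsics': array([[480.0916,   0.    , 324.1856],
       [  0.    , 480.0916, 231.3505],
       [  0.    ,   0.    ,   1.    ]]), 'camera_from_world': array([[   0.0291,   -0.9995,    0.0136,  -29.5534],
       [  -0.9821,   -0.0312,   -0.186 ,  553.0637],
       [   0.1863,   -0.0079,   -0.9825, 1134.0014],
       [   0.    ,    0.    ,    0.    ,    1.    ]])}
scene {'intrinsics': array([[539.0205,   0.    , 317.5146],
       [  0.    , 539.0205, 234.8863],
       [  0.    ,   0.    ,   1.    ]]), 'camera_from_world': array([[   0.5262,    0.8503,    0.0096, -304.9046],
       [   0.614 ,   -0.3722,   -0.696 , -310.7686],
       [  -0.5882,    0.3721,   -0.718 , 1563.6379],
       [   0.    ,    0.    ,    0.    ,    1.    ]])}
wrist {'intrinsics': array([[365.6864,   0.    , 324.726 ],
       [  0.    , 365.6864, 240.8869],
       [  0.    ,   0.    ,   1.    ]]), 'mount': array([[  0.0001,  -0.9632,  -0.2687,  66.9983],
       [  1.    ,   0.0001,   0.0003,   0.449 ],
       [ -0.0003,  -0.2687,   0.9632, -69.3922],
       [  0.    ,   0.    ,   0.    ,   1.    ]])}
```

View pics/top0.png

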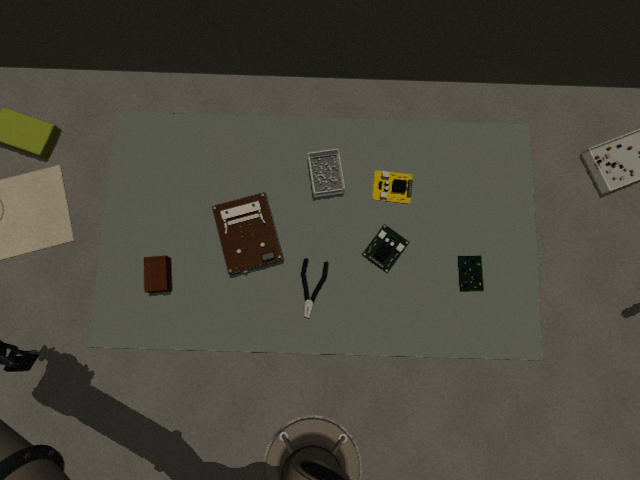

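View pics/scene0.png

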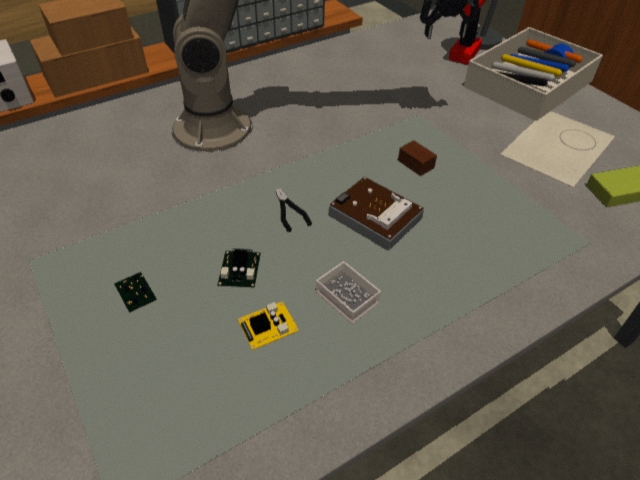

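```bash
cat > h.py <<'E'
from bench import *
import cv2,numpy as np
np.set_printoptions(precision=2,suppress=True)
def cam(name,st=None):
    p=camera_params(name);K=p["intrinsics"]
    if name!="wrist": return K,p["camera_from_world"]
    T=np.eye(4);T[:3,:3]=st["tool_rot"];T[:3,3]=st["tool_pos"]
    return K,np.linalg.inv(T@p["mount"])
def onplane(KM,px,z):
    K,M=KM;R=M[:3,:3];c=-R.T@M[:3,3]
    d=(R.T@np.linalg.inv(K)@np.c_[np.atleast_2d(px),np.ones(len(np.atleast_2d(px)))].T).T
    return c+d*((z-c[2])/d[:,2])[:,None]
def proj(KM,X):
    K,M=KM;X=np.atleast_2d(X);c=X@M[:3,:3].T+M[:3,3];u=c@K.T;return u[:,:2]/u[:,2:]
def crop(img,x0,y0,w,h,s): return cv2.resize(img[y0:y0+h,x0:x0+w],None,fx=s,fy=s,interpolation=cv2.INTER_CUBIC)
def poly2d(o,ang,P):
    a=np.radians(ang);R=np.array([[np.cos(a),-np.sin(a),0],[np.sin(a),np.cos(a),0],[0,0,1]])
    return np.array(P)@R.T+np.array(o)
E
python3 - <<'E'
from h import *
im=cv2.imread("pics/top0.png");sc=cv2.imread("pics/scene0.png")
a=np.hstack([crop(im,350,212,70,70,5.7),crop(im,203,183,90,100,4)[:399,:360]]) if 0 else np.hstack([crop(im,350,212,75,75,5),crop(im,205,190,85,85,5)[:375,:]]) if 0 else None
A=crop(im,350,212,75,75,4);B=crop(im,203,185,90,100,4)[:300,:360] if 0 else crop(im,203,185,90,95,4)
C=crop(sc,205,235,70,60,5)
H=np.zeros((600,800,3),np.uint8);H[:300,:300]=A;H[:380,310:670]=B;H[300:600,0:310]=C[:, :310]
cv2.imwrite("pics/c1.png",H)
K=cam("top")
print(onplane(K,[[385,248],[383,225],[409,240],[388,271],[362,254]],2),onplane(K,[[248,235],[212,208],[266,193],[283,260],[231,274]],40))
E
```

```text
[[ 524.72 -170.28    2.  ]
 [ 584.75 -164.76    2.  ]
 [ 547.48 -232.03    2.  ]
 [ 465.83 -178.24    2.  ]
 [ 507.36 -111.48    2.  ]] [[540.75 176.32  40.  ]
 [606.72 270.53  40.  ]
 [650.04 137.22  40.  ]
 [480.92  86.59  40.  ]
 [442.53 212.15  40.  ]]
```

View pics/c1.png

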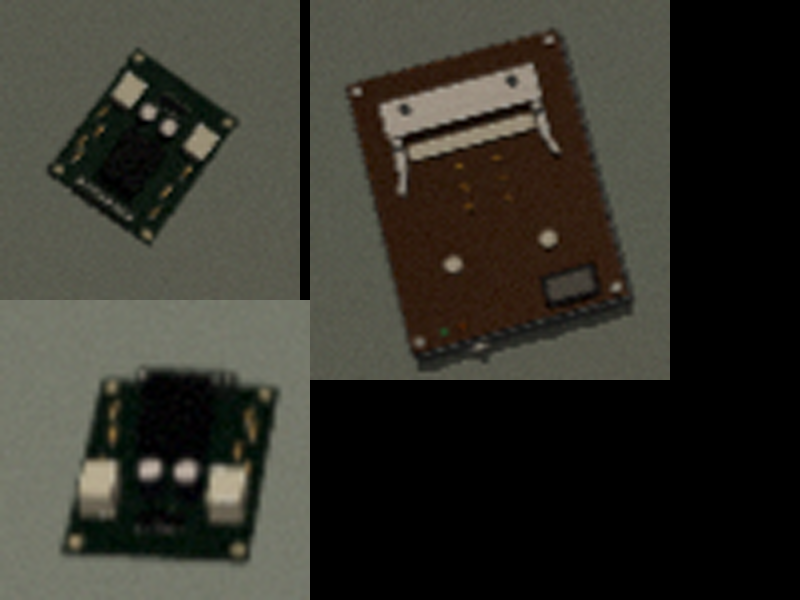

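The top view shows the green board at about px (385,248), bare edge toward upper right (397,233), terminal block lower left (375,264). The jig is at (248,235), with its stop and lip at the top and its header at lower right. I'll measure the jig with the wrist camera on the way.

servo_tool --steps '[0.26,-0.39,0,0,0,0,0.0854,0.26,-0.39,0,0,0,0,0.0854,0.26,-0.39,0,0,0,0,0.0854,0.26,-0.39,0,0,0,0,0.0854,0.26,-0.39,0,0,0,0,0.0854,0.26,-0.39,0,0,0,0,0.0854,0.26,-0.39,0,0,0,0,0.0854,0.26,-0.39,0,0,0,0,0.0854,0.26,-0.39,0,0,0,0,0.0854,0.26,-0.39,0,0,0,0,0.0854,0.26,-0.39,0,0,0,0,0.0854,0.26,-0.39,0,0,0,0,0.0854]'

```text
clock: 1.3
tool_pos: [534.5, 199.5, 303.5]
tool_rot: [[-0.906, 0.423, -0.001], [0.423, 0.906, 0.001], [0.001, -0.0, -1.0]]
contact_force: [0.1, 1.1, 0.1]
width: 85.1
grip_force: 0.0
```

```bash
cat > snap.py <<'E'
import sys,pickle
from h import *
n=sys.argv[1];s=get_state();im=grab_frame("wrist")[:,:,::-1].copy()
cv2.imwrite(f"pics/{n}.png",im);pickle.dump(s,open(f"{n}.pkl","wb"))
print(s["clock"],s["tool_pos"],s["tool_rot"],s["contact_force"],s["dq"].round(1))
E
python3 snap.py j1
```

```text
1.3 [534.51 199.47 303.49] [[-0.91  0.42 -0.  ]
 [ 0.42  0.91  0.  ]
 [ 0.   -0.   -1.  ]] [0.07 1.06 0.08] [-1.5 -0.2 -1.7  0.1 -0.2  0.   0. ]
```

servo_tool --steps '[0.01,-0.05,0,0,0,-9,0.0854,0.02,-0.1,0,0,0,-9,0.0854,0.02,-0.1,0,0,0,-9,0.0854,0.02,-0.1,0,0,0,-9,0.0854]'

```text
clock: 1.75
tool_pos: [554.6, 99.3, 303.9]
tool_rot: [[-0.829, 0.56, -0.0], [0.56, 0.829, 0.001], [0.001, 0.0, -1.0]]
contact_force: [0.2, 1.6, 0.4]
width: 85.2
grip_force: 0.0
```

```bash
python3 snap.py j2
```

```text
1.75 [554.61  99.28 303.91] [[-0.83  0.56 -0.  ]
 [ 0.56  0.83  0.  ]
 [ 0.    0.   -1.  ]] [0.21 1.56 0.39] [-1.6  0.3 -2.9 -0.5 -0.9 -0.  -0.1]
```

servo_tool --steps '[-0.02,-0.2,0,0,0,0,0.0854,-0.02,-0.2,0,0,0,0,0.0854,-0.02,-0.2,0,0,0,0,0.0854,-0.02,-0.2,0,0,0,0,0.0854,-0.02,-0.2,0,0,0,0,0.0854,-0.02,-0.2,0,0,0,0,0.0854]'

```text
clock: 2.4
tool_pos: [535.2, -99.6, 303.9]
tool_rot: [[-0.829, 0.559, 0.0], [0.559, 0.829, 0.001], [0.001, 0.001, -1.0]]
contact_force: [0.0, 0.0, 0.1]
width: 85.3
grip_force: 0.0
```

```bash
python3 snap.py b1; python3 -c "
import cv2,numpy as np
cv2.imwrite('pics/v1.png',cv2.resize(np.vstack([np.hstack([cv2.imread('pics/j1.png'),cv2.imread('pics/j2.png')])]),(800,300)))"
```

```text
2.4 [535.2  -99.61 303.9 ] [[-0.83  0.56  0.  ]
 [ 0.56  0.83  0.  ]
 [ 0.    0.   -1.  ]] [0.04 0.02 0.11] [-1.9  0.4 -2.7 -0.1 -0.6  0.  -0. ]
```

View pics/j1.png

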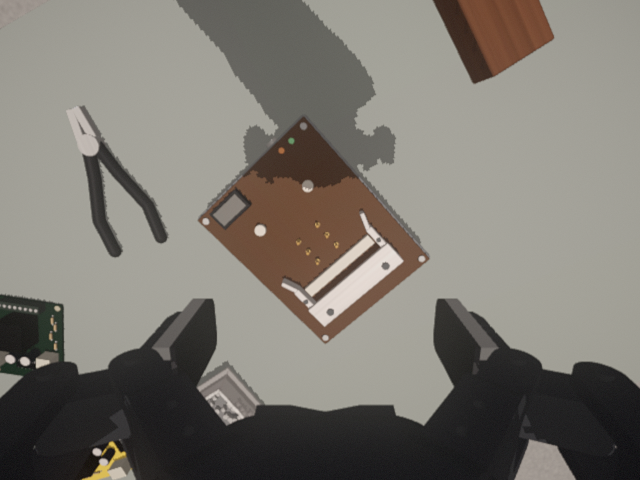

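View pics/b1.png

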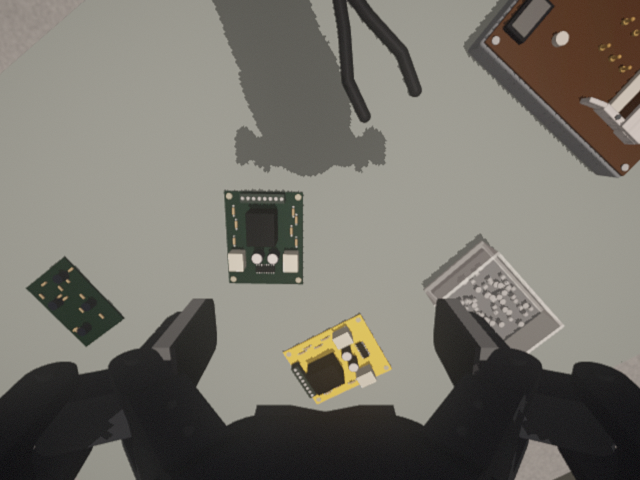

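j1 shows the jig with plate corners at (303,118), (199,221), (325,342), (428,258), posts at (260,230) and (307,186), and the lip nearest the bottom right. b1 shows the green board upright at (264,237), with its bare edge at row 284 and terminal block at row 198. Next I'll fit both from two views.

```bash
python3 - <<'E'
from h import *
import pickle
j2=cv2.imread("pics/j2.png");b1=cv2.imread("pics/b1.png")
S={n:pickle.load(open(n+".pkl","rb")) for n in("j1","j2","b1")}
K1=cam("wrist",S["j1"]);K2=cam("wrist",S["j2"]);KB=cam("wrist",S["b1"])
from scipy.optimize import least_squares
P=[[-90,70,40],[-90,-70,40],[90,-70,40],[90,70,40],[-42,-30,46],[-42,30,46]]
px=np.array([[303,118],[199,221],[325,342],[428,258],[260,230],[307,186]])
f=lambda v:(proj(K1,poly2d([v[0],v[1],0],v[2],P))-px).ravel()
r=least_squares(f,[545,176,18]);print(r.x,r.fun.reshape(-1,2))
q=proj(K2,poly2d([*r.x[:2],0],r.x[2],P));print("pred j2",q)
x0=int(max(0,q[:,0].min()-12));y0=int(max(0,q[:,1].min()-12));x1=int(min(639,q[:,0].max()+12));y1=int(min(479,q[:,1].max()+12))
print(x0,y0,x1,y1)
bb=proj(K2,[[525,-170,2]]);print("board j2",bb)
A=crop(j2,x0,y0,x1-x0,y1-y0,2)[:600,:500]
B=crop(b1,210,180,100,112,3)[:,:300]
H=np.zeros((600,800,3),np.uint8);H[:A.shape[0],:A.shape[1]]=A;H[:B.shape[0],500:500+B.shape[1]]=B
bx,by=bb[0].astype(int);c=j2[max(0,by-50):by+55,max(0,bx-55):bx+45]
c=cv2.resize(c,None,fx=2.5,fy=2.5);c=c[:264,:300];H[336:336+c.shape[0],500:500+c.shape[1]]=c;print("c origin",max(0,bx-55),max(0,by-50))
cv2.imwrite("pics/v2.png",H)
E
```

```text
[553.42 181.35  17.66] [[ 0.04 -4.89]
 [-4.91 -0.1 ]
 [ 0.16  4.85]
 [ 4.59  1.06]
 [-0.04  0.97]
 [ 0.29  0.65]]
pred j2 [[373.07  23.3 ]
 [271.48 161.56]
 [420.96 278.51]
 [526.66 163.46]
 [341.81 160.04]
 [386.73 102.77]]
259 11 538 290
board j2 [[109.82 318.31]]
c origin 54 268
```

View pics/v2.png

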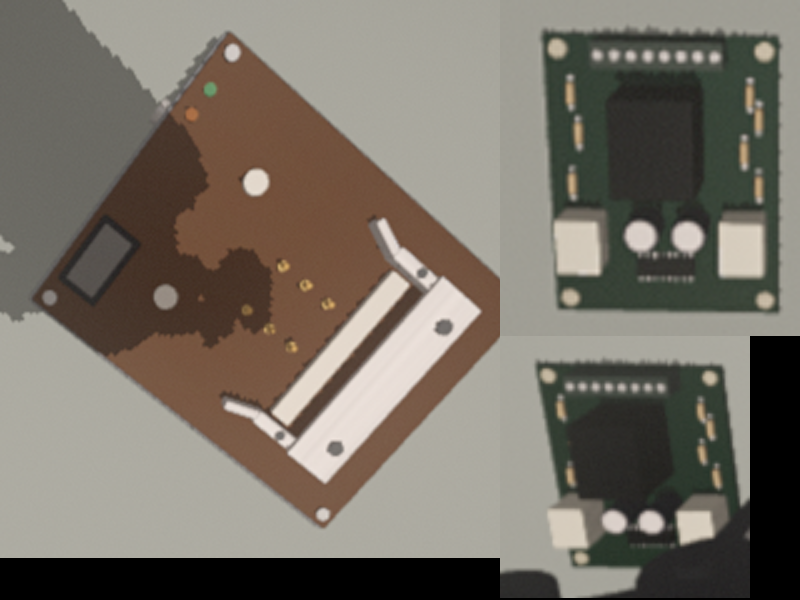

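```bash
python3 - <<'E'
from h import *
import pickle
from scipy.optimize import least_squares
S={n:pickle.load(open(n+".pkl","rb")) for n in("j1","j2","b1")}
C={n:cam("wrist",S[n]) for n in S}
j2=lambda a:np.array(a)/2+[259,11]
pins=[[-10,12,50],[3,12,50],[16,12,50],[-10,-12,50],[3,-12,50],[16,-12,50]]
J2=[[-42,30,46],[-42,-30,46],[28,40,46],[38,40,46],[38,-40,46],[28,-40,46],[43,49,56.2],[43,-49,56.2]]+pins
p2=j2([[256,182],[166,297],[395,270],[412,283],[288,428],[271,412],[440,275],[288,452],[283,266],[306,285],[328,303],[247,311],[270,329],[292,347]])
J1=[[-42,-30,46],[-42,30,46]]+pins
p1=np.array([[260,230],[307,186],[317,224],[327,235],[336,245],[298,242],[308,253],[317,262]])
f=lambda v:np.r_[(proj(C["j2"],poly2d(v[[0,1,3]],v[2],J2))-p2),(proj(C["j1"],poly2d(v[[0,1,3]],v[2],J1))-p1)].ravel()
r=least_squares(f,[553,181,18,0],loss="soft_l1");print("jig",r.x);print(f(r.x).reshape(-1,2))
K=cam("top");print("top post/corner pred",proj(K,poly2d(r.x[[0,1,3]],r.x[2],J2[:2])), "seen", np.array([[452-310,264],[548-310,238]])/4+[203,185])
bb=lambda a:np.array(a)/3+[210,180]
c2=lambda a:(np.array(a)-[500,336])/2.5+[54,268]
Bc=[[-50,-40,2.4],[-50,40,2.4],[50,40,2.4],[50,-40,2.4]]
pb=bb([[45,32],[279,37],[279,312],[57,308]]);pc=c2([[536,362],[722,366],[573,567]])
Tr=[[-33,-14,27.4],[-33,14,27.4],[1,14,27.4],[1,-14,27.4]];pt=bb([[108,103],[193,102],[193,202],[108,198]])
g=lambda v:np.r_[proj(C["b1"],poly2d([v[0],v[1],v[3]],v[2],Bc))-pb,proj(C["j2"],poly2d([v[0],v[1],v[3]],v[2],[Bc[0],Bc[1],Bc[3]]))-pc,proj(C["b1"],poly2d([v[0],v[1],v[3]],v[2],Tr))-pt].ravel()
r=least_squares(g,[525,-170,-34,0],loss="soft_l1");print("board",r.x);print(g(r.x).reshape(-1,2))
def tri(a,b):
    X=cv2.triangulatePoints(C["b1"][0]@C["b1"][1][:3],C["j2"][0]@C["j2"][1][:3],np.array(a,float),np.array(b,float));return (X[:3]/X[3]).ravel()
print("caps",tri(bb([140,238]),c2([614,522])),tri(bb([187,238]),c2([651,522])),"relay",tri(bb([55,220]),c2([547,509])),"tr",tri(bb([108,103]),c2([570,447])))
print("transformer",poly2d([r.x[0],r.x[1],r.x[3]],r.x[2],[[-16,0,27.4]]))
print("top",proj(K,poly2d([r.x[0],r.x[1],r.x[3]],r.x[2],Bc)))
E
```

```text
jig [552.84 181.63  17.89  -1.69]
[[-0.92  0.24]
 [-0.39 -0.06]
 [-1.89 -0.61]
 [-2.07  0.17]
 [-0.5  -2.06]
 [-0.21 -0.63]
 [ 0.02 -0.27]
 [-0.61 -0.56]
 [ 0.97 -0.2 ]
 [ 0.77 -0.11]
 [ 0.93  0.34]
 [ 0.8  -0.31]
 [ 0.55 -0.02]
 [ 0.65  0.14]
 [ 0.21  0.07]
 [ 0.14 -0.27]
 [-0.1   1.61]
 [-0.4   0.72]
 [ 0.16  0.68]
 [-0.05  0.87]
 [-0.33 -0.28]
 [ 0.25  0.43]]
top post/corner pred [[238.36 249.23]
 [261.95 242.57]] seen [[238.5 251. ]
 [262.5 244.5]]
board [ 529.09 -170.18  -35.2     0.05]
[[-0.83  0.2 ]
 [ 0.11  0.22]
 [-0.42  0.29]
 [-0.03  0.18]
 [ 0.3   0.53]
 [-0.06  0.31]
 [-0.03 -0.61]
 [-0.65 -1.65]
 [ 0.18 -0.7 ]
 [ 0.7  -0.14]
 [ 0.61  0.62]]
caps [ 539.11 -184.57   19.68] [ 548.1  -171.43   19.45] relay [ 518.12 -204.82   18.98] tr [ 498.74 -161.49   34.09]
transformer [[ 516.02 -160.96   27.45]]
top [[386.38 271.18]
 [360.94 252.42]
 [383.64 221.86]
 [408.9  240.19]]
```

Both fits agree with the stated heights. The board is at (529,-170), yaw -35.2°; the jig at (553,181.6), yaw 17.9°; the transformer at (516,-161). Grasping now.

servo_tool --steps '[-0.019,-0.06,-0.05,0,0,-1.2,0.05,-0.019,-0.06,-0.1,0,0,-1.2,0.05,-0.019,-0.06,-0.15,0,0,-1.2,0.05,-0.019,-0.06,-0.19,0,0,-1.2,0.05,-0.019,-0.06,-0.21,0,0,-1.2,0.05,-0.019,-0.06,-0.225,0,0,-1.2,0.05,-0.019,-0.06,-0.225,0,0,-1.2,0.05,-0.019,-0.06,-0.225,0,0,-1.2,0.05]' --force 70

```text
clock: 3.25
tool_pos: [517.5, -159.9, 80.0]
tool_rot: [[-0.818, 0.575, 0.002], [0.575, 0.818, 0.0], [-0.002, 0.002, -1.0]]
contact_force: [-0.2, -0.5, 1.1]
width: 49.8
grip_force: 0.0
```

servo_tool --steps '[0,0,0,0,0,0,0.02,0,0,0,0,0,0,0.02,0,0,0,0,0,0,0.02,0,0,0,0,0,0,0.02,0,0,0,0,0,0,0.02,0,0,0,0,0,0,0.02]'

```text
clock: 3.85
tool_pos: [517.5, -161.2, 81.1]
tool_rot: [[-0.817, 0.577, 0.004], [0.577, 0.817, -0.0], [-0.003, 0.002, -1.0]]
contact_force: [-1.0, 1.2, 6.6]
width: 27.0
grip_force: 70.8
```

servo_tool --steps '[0,0,0.02,0,0,0,0.02,0,0,0.06,0,0,0,0.02,0,0,0.1,0,0,0,0.02,0,0,0.12,0,0,0,0.02,0,0,0.12,0,0,0,0.02,0,0,0.12,0,0,0,0.02]'

```text
clock: 4.45
tool_pos: [515.6, -160.7, 199.0]
tool_rot: [[-0.817, 0.577, 0.001], [0.577, 0.817, 0.001], [-0.0, 0.001, -1.0]]
contact_force: [-0.7, 1.2, -2.0]
width: 26.9
grip_force: 69.7
```

```bash
python3 snap.py g1
```

```text
4.45 [ 515.64 -160.67  198.98] [[-0.82  0.58  0.  ]
 [ 0.58  0.82  0.  ]
 [-0.    0.   -1.  ]] [-0.7   1.22 -2.01] [ 0.2  1.7 -0.6  1.5 -0.   0.1 -0.1]
```

View pics/g1.png

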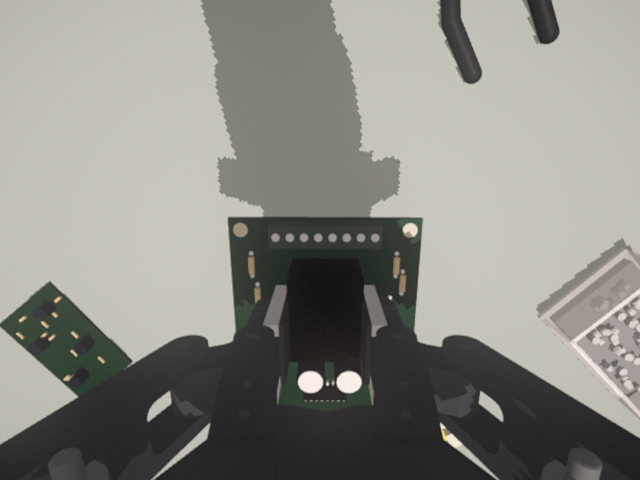

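```bash
python3 - <<'E'
from h import *
import pickle
from scipy.optimize import least_squares
from scipy.spatial.transform import Rotation as Ro
s=pickle.load(open("g1.pkl","rb"));p=camera_params("wrist");K=p["intrinsics"];M=np.linalg.inv(p["mount"])
# board in tool frame: R0 maps board x->-tool x, y->tool y, z->-z
R0=np.diag([-1,1,-1.])
P=np.array([[-50,-40,2.4],[-50,40,2.4],[16.3,-8,18.4],[16.3,8,18.4]]);px=np.array([[228,218],[423,218],[310,382],[349,382]])
def place(v,P): return (Ro.from_euler("zy",v[3:5],degrees=True).as_matrix()@R0@np.array(P,float).T).T+v[:3]
f=lambda v:(proj((K,M),place(v,P))-px)
r=least_squares(lambda v:np.r_[f(v).ravel(),(v[2]-81.1)/1.0,v[4]/1.0],[-16,0,81,0,0])
print(r.x,f(r.x));
# where expected from grasp: transformer centre at tool x,y
print(place(r.x,[[-16,0,27.4],[50,0,0]]))
r2=least_squares(lambda v:np.r_[f(v).ravel()],[-16,0,81,0,0]);print("free",r2.x)
E
```

```text
[-14.29   2.06  80.28  -0.84   0.01] [[ 1.06  1.58]
 [ 0.72 -1.21]
 [-0.56  0.01]
 [-1.25 -0.48]]
[[  1.7    1.82  52.87]
 [-64.28   2.79  80.29]]
free [-14.16   2.05  79.88  -0.84  -0.24]
```

The board is held firmly and level (tail corners (228,218), (423,218); caps (310,382), (349,382)). Its centre is about 14.4 mm toward the bare edge from the grip. Now I'll carry it to the open end of the jig.

servo_tool --steps '[-0.035,0.318,-0.02,0,0,53.1,0.02,-0.035,0.318,-0.02,0,0,53.1,0.02,-0.035,0.318,-0.02,0,0,53.1,0.02,-0.035,0.318,-0.02,0,0,53.1,0.02,-0.035,0.318,-0.02,0,0,53.1,0.02,-0.035,0.318,-0.02,0,0,53.1,0.02,-0.035,0.318,-0.04,0,0,53.1,0.02,-0.035,0.318,-0.04,0,0,53.1,0.02,-0.035,0.318,-0.04,0,0,53.1,0.02,-0.035,0.318,-0.04,0,0,53.1,0.02]'

```text
clock: 5.5
tool_pos: [481.0, 155.2, 158.5]
tool_rot: [[-0.953, -0.304, -0.001], [-0.304, 0.953, -0.001], [0.001, -0.001, -1.0]]
contact_force: [0.2, 0.2, -0.8]
width: 26.7
grip_force: 69.7
```

```bash
python3 snap.py k1; python3 -c "
from h import *
s=get_state();print(s['q'])
cv2.imwrite('pics/k1s.png',grab_frame('scene')[:,:,::-1])
a=cv2.imread('pics/k1.png');j=cv2.imread('pics/j2.png')
cv2.imwrite('pics/k1v.png',np.hstack([cv2.resize(a,None,fx=.9,fy=.9), np.vstack([crop(cv2.imread('pics/k1s.png'),330,120,112,112,2),np.zeros((208,224,3),np.uint8)])]))"
```

```text
5.5 [481.02 155.18 158.46] [[-0.95 -0.3  -0.  ]
 [-0.3   0.95 -0.  ]
 [ 0.   -0.   -1.  ]] [ 0.23  0.15 -0.83] [ 0.4 -0.8  0.3 -0.5 -0.2 -0.1  0. ]
[-30.67  18.03   9.36 116.23  -3.95  46.06  88.67]
```

View pics/k1v.png

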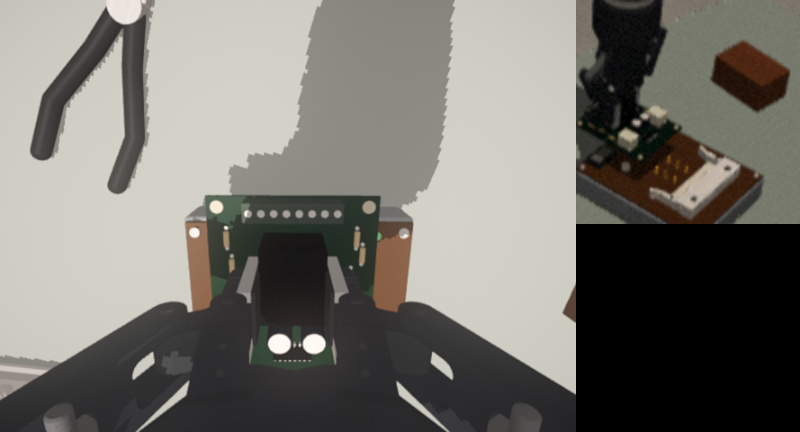

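```bash
python3 - <<'E'
from h import *
import pickle
S={n:pickle.load(open(n+".pkl","rb")) for n in("j1","j2","k1")}
C={n:cam("wrist",S[n]) for n in S}
o=np.array([552.84,181.63,0]);R=np.array([[.9517,.3071],[-.3071,.9517]])
loc=lambda X,o=o:(X-o)[:,:2]@R.T
s2=onplane(C["j2"],np.array([[232,52],[50,297],[323,514]])/2+[259,11],40);print("screws j2",loc(s2))
s1=onplane(C["j1"],[[303.5,126],[206,221],[325,338.5]],40);print("screws j1",loc(s1))
k=onplane(C["k1"],np.array([[404,233],[194,232]])/.9,40);print("screws k1",loc(k))
T=S["k1"];tp=T["tool_pos"].copy()
for z in(78,):
  b=onplane(C["k1"],np.array([[206,196],[380,196]])/.9,T["tool_pos"][2]-81+2.4);print("tail k1",loc(b));print("tcp",loc(tp[None]))
s=get_state();print(s["tool_pos"],s["contact_force"])
E
```

```text
screws j2 [[-82.25  62.45]
 [-82.74 -62.53]
 [ 81.9  -63.76]]
screws j1 [[-81.88  61.99]
 [-82.74 -62.92]
 [ 82.52 -65.25]]
screws k1 [[-80.88  63.59]
 [-81.82 -62.54]]
tail k1 [[-112.23  -43.02]
 [-112.02   36.83]]
tcp [[-76.47  -3.11]]
[481.43 155.35 159.09] [-1.16 -0.49 -1.42]
```

servo_tool --steps '[0.012,0.006,-0.005,-1.2,3.8,0,0.02,0.0255,0.012,-0.01,-2.45,7.62,0,0.02,0.0255,0.012,-0.015,-2.45,7.62,0,0.02,0.0255,0.012,-0.015,-2.45,7.62,0,0.02,0.0255,0.012,-0.015,-2.45,7.62,0,0.02,0.0255,0.012,-0.015,-2.45,7.62,0,0.02]'

```text
clock: 6.2
tool_pos: [505.8, 168.3, 144.3]
tool_rot: [[-0.943, -0.306, -0.133], [-0.303, 0.952, -0.042], [0.139, 0.0, -0.99]]
contact_force: [-0.5, -0.3, -2.4]
width: 26.6
grip_force: 69.8
```

```bash
cat > edge.py <<'E'
from h import *
s=get_state();R=s["tool_rot"];t=s["tool_pos"]
yaw=17.7;a=np.radians(yaw);E=np.array([[np.cos(a),np.sin(a),0],[-np.sin(a),np.cos(a),0],[0,0,1]])
o=np.array([552.84,181.63,0])+E.T@[.9,.5,0]
B=np.array([[50,0,0],[50,40,0],[50,-40,0],[-50,0,0],[-42,0,0],[33,0,0]])
P=(R@(np.diag([-1,1,-1.])@(B+[14.35,0,-81]).T)).T+t
print(s["clock"],"tcp",t);print("jig-frame edge,corner+,corner-,tail,@post,@bar\n",(P-o)@E.T);print("F jig",E@s["contact_force"],"grip",s["grip_force"],s["width"])
zt=E@R[:,2];print("tilt fwd",np.degrees(np.arctan2(-zt[0],-zt[2])),"roll",np.degrees(np.arctan2(zt[1],-zt[2])))
E
python3 edge.py
```

```text
6.2 tcp [505.81 168.31 144.28]
jig-frame edge,corner+,corner-,tail,@post,@bar
 [[  2.7    1.25  55.11]
 [  2.61  41.25  55.12]
 [  2.79 -38.75  55.11]
 [-96.33   1.02  69.03]
 [-88.4    1.04  67.91]
 [-14.13   1.21  57.48]]
F jig [-0.52 -0.14 -2.37] grip 69.77331161499023 26.586604412102158
tilt fwd 7.998160593547172 roll -0.006097147340250903
```

servo_tool --steps '[0.0004,-0.0011,-0.002,0,0,0,0.02,0.0004,-0.0011,-0.0036,0,0,0,0.02,0.006,0.0007,-0.0036,0,0,0,0.02,0.012,0.0026,-0.0036,0,0,0,0.02,0.018,0.0045,-0.0036,0,0,0,0.02,0.0261,0.0071,-0.0036,0,0,0,0.02,0.0261,0.0071,-0.0036,0,0,0,0.02,0.0261,0.0071,-0.0036,0,0,0,0.02]'

```text
clock: 7.0
tool_pos: [532.7, 176.2, 140.2]
tool_rot: [[-0.942, -0.307, -0.133], [-0.304, 0.952, -0.043], [0.14, 0.0, -0.99]]
contact_force: [-0.3, -0.9, -1.9]
width: 26.4
grip_force: 69.8
```

```bash
python3 edge.py; python3 snap.py m1; python3 - <<'E'
from h import *
g=grab_frame('scene')[:,:,::-1].copy();cv2.imwrite('pics/m1s.png',g)
cv2.imwrite('pics/m1v.png',crop(g,315,140,125,110,5))
E
```

```text
7.0 tcp [532.72 176.16 140.19]
jig-frame edge,corner+,corner-,tail,@post,@bar
 [[ 30.68   0.58  51.  ]
 [ 30.56  40.58  51.01]
 [ 30.8  -39.42  50.99]
 [-68.34   0.28  64.96]
 [-60.42   0.3   63.84]
 [ 13.85   0.53  53.37]]
F jig [-0.58 -0.76 -1.86] grip 69.77378010749817 26.438458502554436
tilt fwd 8.025783628710492 roll -0.01448538657827681
7.0 [532.72 176.16 140.19] [[-0.94 -0.31 -0.13]
 [-0.3   0.95 -0.04]
 [ 0.14  0.   -0.99]] [-0.33 -0.9  -1.86] [-0.  -0.3 -0.1  0.9 -0.   0.1  0. ]
```

View pics/m1v.png

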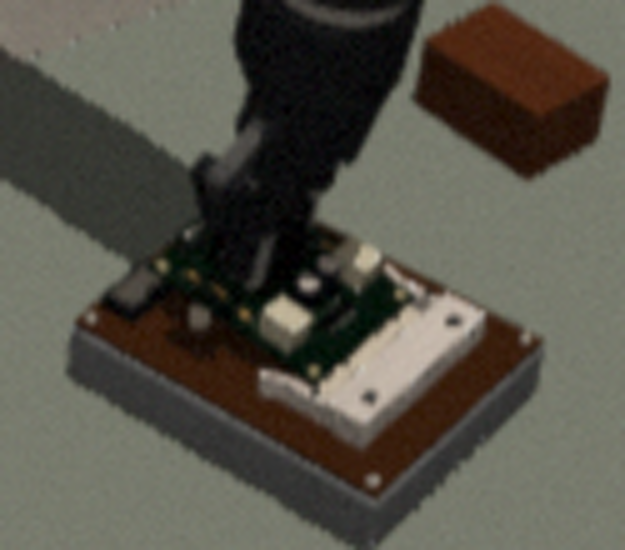

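The board's front is between the cheeks, with the edge over the white rest bar and short of the lip. No contact force yet. Now I'll lower it toward the bar.

servo_tool --steps '[0.0001,-0.0004,-0.0025,0,0,0,0.02,0.0001,-0.0004,-0.0042,0,0,0,0.02,0.0001,-0.0004,-0.0042,0,0,0,0.02,0.0001,-0.0004,-0.0042,0,0,0,0.02]'

```text
clock: 7.5
tool_pos: [532.5, 175.6, 136.3]
tool_rot: [[-0.942, -0.307, -0.133], [-0.304, 0.952, -0.043], [0.14, 0.0, -0.99]]
contact_force: [-0.9, -0.4, 0.0]
width: 26.8
grip_force: 69.9
```

```bash
python3 edge.py
```

```text
7.5 tcp [532.53 175.59 136.29]
jig-frame edge,corner+,corner-,tail,@post,@bar
 [[ 30.33   0.1   47.1 ]
 [ 30.21  40.1   47.11]
 [ 30.45 -39.9   47.09]
 [-68.69  -0.19  61.05]
 [-60.77  -0.17  59.94]
 [ 13.5    0.05  49.47]]
F jig [-1.04 -0.13  0.02] grip 69.86192107200623 26.773690682414152
tilt fwd 8.020886858554757 roll -0.010142984963640545
```

servo_tool --steps '[0.0038,0.0012,0,0,0,0,0.02,0.0076,0.0024,0,0,0,0,0.02,0.0114,0.0036,0,0,0,0,0.02,0.0152,0.0049,0,0,0,0,0.02,0.0152,0.0049,0,0,0,0,0.02,0.0152,0.0049,0,0,0,0,0.02]'

```text
clock: 8.1
tool_pos: [547.9, 180.6, 136.0]
tool_rot: [[-0.942, -0.307, -0.133], [-0.304, 0.952, -0.043], [0.139, 0.0, -0.99]]
contact_force: [-0.6, -0.7, -2.2]
width: 26.7
grip_force: 69.8
```

```bash
python3 edge.py
```

```text
8.1 tcp [547.9  180.63 136.01]
jig-frame edge,corner+,corner-,tail,@post,@bar
 [[ 46.52   0.23  46.82]
 [ 46.39  40.23  46.83]
 [ 46.64 -39.77  46.81]
 [-52.51  -0.08  60.77]
 [-44.58  -0.06  59.65]
 [ 29.68   0.18  49.19]]
F jig [-0.77 -0.48 -2.17] grip 69.83738780021667 26.657047479490295
tilt fwd 8.016927244408233 roll -0.01386383453994162
```

servo_tool --steps '[0.0019,0.0006,0,0,0,0,0.02,0.0033,0.0011,0,0,0,0,0.02,0.0043,0.0014,0,0,0,0,0.02,0.0043,0.0014,0,0,0,0,0.02]'

```text
clock: 8.5
tool_pos: [550.2, 181.4, 135.7]
tool_rot: [[-0.942, -0.307, -0.138], [-0.303, 0.952, -0.044], [0.145, 0.0, -0.989]]
contact_force: [-5.1, -1.4, 0.3]
width: 26.4
grip_force: 70.0
```

```bash
python3 edge.py
```

```text
8.5 tcp [550.22 181.39 135.7 ]
jig-frame edge,corner+,corner-,tail,@post,@bar
 [[ 48.48   0.24  46.24]
 [ 48.37  40.24  46.25]
 [ 48.59 -39.76  46.22]
 [-50.46  -0.03  60.71]
 [-42.55  -0.01  59.55]
 [ 31.66   0.19  48.7 ]]
F jig [-5.24  0.18  0.34] grip 70.0458812713623 26.412509992954337
tilt fwd 8.321160934517405 roll -0.0009654116305115487
```

The stop is met, with 5 N against it. Next I'll rotate the board level about its edge while lowering it.

servo_tool --steps '[-0.0029,-0.0009,-0.0019,0.61,-1.9,0,0.02,-0.0058,-0.0018,-0.004,1.22,-3.81,0,0.02,-0.0086,-0.0027,-0.0063,1.84,-5.7,0,0.02,-0.0115,-0.0037,-0.0088,2.45,-7.62,0,0.02,-0.0115,-0.0037,-0.0088,2.45,-7.62,0,0.02,-0.0115,-0.0037,-0.0088,2.45,-7.62,0,0.02]' --force 90

```text
clock: 9.1
tool_pos: [539.2, 177.8, 128.0]
tool_rot: [[-0.952, -0.306, -0.003], [-0.306, 0.952, -0.001], [0.003, 0.0, -1.0]]
contact_force: [-5.1, -1.3, 6.7]
width: 26.0
grip_force: 94.5
```

```bash
python3 edge.py
```

```text
9.1 tcp [539.21 177.77 127.96]
jig-frame edge,corner+,corner-,tail,@post,@bar
 [[ 49.01   0.17  46.74]
 [ 48.91  40.17  46.76]
 [ 49.11 -39.83  46.72]
 [-50.98  -0.08  47.08]
 [-42.98  -0.06  47.05]
 [ 32.01   0.12  46.8 ]]
F jig [-5.28  0.33  6.65] grip 94.4552743434906 26.00401767161594
tilt fwd 0.1957130899819393 roll 0.027804380187562944
```

servo_tool --steps '[0,0,-0.001,0,0,0,0.02,0,0,-0.0015,0,0,0,0.02,0,0,-0.0015,0,0,0,0.02,0,0,-0.0015,0,0,0,0.02]'

```text
clock: 9.5
tool_pos: [539.2, 177.7, 127.3]
tool_rot: [[-0.952, -0.306, -0.004], [-0.306, 0.952, -0.001], [0.004, 0.001, -1.0]]
contact_force: [-8.6, -2.1, 12.8]
width: 26.0
grip_force: 95.5
```

```bash
python3 edge.py
```

```text
9.5 tcp [539.17 177.74 127.29]
jig-frame edge,corner+,corner-,tail,@post,@bar
 [[ 48.91   0.16  46.02]
 [ 48.82  40.16  46.05]
 [ 49.   -39.84  45.99]
 [-51.09  -0.07  46.44]
 [-43.09  -0.05  46.4 ]
 [ 31.91   0.12  46.09]]
F jig [-8.8   0.61 12.83] grip 95.47492504119873 25.989814539606247
tilt fwd 0.23671538091919297 roll 0.0410614603886588
```

servo_tool --steps '[-0.0005,-0.0002,-0.001,0,0,0,0.02,-0.0005,-0.0002,-0.002,0,0,0,0.02,-0.0005,-0.0002,-0.002,0,0,0,0.02,-0.0005,-0.0002,-0.002,0,0,0,0.02]'

```text
clock: 9.9
tool_pos: [539.1, 177.7, 127.2]
tool_rot: [[-0.952, -0.306, -0.003], [-0.306, 0.952, 0.0], [0.003, 0.001, -1.0]]
contact_force: [-12.6, -3.1, 24.2]
width: 25.9
grip_force: 97.0
```

```bash
python3 edge.py;python3 -c "
from bench import *;print(get_state()['wrist_torque'])"
```

```text
9.9 tcp [539.11 177.69 127.15]
jig-frame edge,corner+,corner-,tail,@post,@bar
 [[ 48.91   0.16  45.94]
 [ 48.82  40.16  45.99]
 [ 48.99 -39.84  45.89]
 [-51.09  -0.05  46.27]
 [-43.09  -0.04  46.24]
 [ 31.91   0.12  46.  ]]
F jig [-12.92   0.9   24.24] grip 96.9982659816742 25.87232191381661
tilt fwd 0.187291757003947 roll 0.07067525544689739
[-0.69744028  2.38432108 -0.03207986]
```

The board has reached rigid contact: 2 mm more command gave only 0.14 mm of motion and +11 N. I'll ease the push on the stop and test with a small tail-down turn that the tail is on its posts.

servo_tool --steps '[-0.0016,-0.0005,0,0.15,-0.48,0,0.02,-0.0032,-0.001,0,0.3,-0.95,0,0.02,-0.0032,-0.001,0,0.3,-0.95,0,0.02,-0.0032,-0.001,0,0.3,-0.95,0,0.02]'

```text
clock: 10.3
tool_pos: [537.7, 177.2, 127.3]
tool_rot: [[-0.952, -0.306, 0.018], [-0.306, 0.952, 0.007], [-0.019, 0.001, -1.0]]
contact_force: [-6.7, -1.7, 20.5]
width: 26.2
grip_force: 96.3
```

```bash
python3 edge.py;python3 -c "
from bench import *;print(get_state()['wrist_torque'])"
```

```text
10.3 tcp [537.69 177.22 127.32]
jig-frame edge,corner+,corner-,tail,@post,@bar
 [[ 49.18   0.12  47.54]
 [ 49.1   40.12  47.58]
 [ 49.27 -39.88  47.5 ]
 [-50.8   -0.09  45.66]
 [-42.8   -0.08  45.81]
 [ 32.19   0.08  47.22]]
F jig [-6.94  0.4  20.46] grip 96.29863858222961 26.179582596913406
tilt fwd -1.0734610960739221 roll 0.05777811359901113
[-0.47607622  1.85771312 -0.11711344]
```

The tail settled 0.4 mm lower and the nose rose. So true level is a tool tilt of about -0.17°, which matches the tilt at grasp. I'll turn to that angle.

servo_tool --steps '[0.0005,0.0002,0,-0.11,0.33,0,0.02,0.001,0.0003,-0.0004,-0.2,0.63,0,0.02,0.001,0.0003,-0.0004,-0.2,0.63,0,0.02,0.001,0.0003,-0.0004,-0.2,0.63,0,0.02]'

```text
clock: 10.7
tool_pos: [538.5, 177.5, 127.1]
tool_rot: [[-0.952, -0.306, 0.006], [-0.306, 0.952, 0.003], [-0.007, 0.001, -1.0]]
contact_force: [-8.6, -2.6, 23.5]
width: 26.0
grip_force: 96.8
```

```bash
python3 edge.py;python3 -c "
from bench import *;print(get_state()['wrist_torque'])"
```

```text
10.7 tcp [538.53 177.51 127.13]
jig-frame edge,corner+,corner-,tail,@post,@bar
 [[ 49.09   0.16  46.55]
 [ 49.    40.16  46.6 ]
 [ 49.17 -39.84  46.51]
 [-50.91  -0.06  45.9 ]
 [-42.91  -0.04  45.95]
 [ 32.09   0.12  46.44]]
F jig [-8.95  0.17 23.49] grip 96.8175995349884 25.98056267202173
tilt fwd -0.37384225724442216 roll 0.0653622283520095
[-0.48335657  1.98786576 -0.11434534]
```

servo_tool --steps '[0.0002,0,-0.0005,-0.06,0.19,0,0.02,0.0002,0,-0.0008,-0.06,0.19,0,0.02,0.0002,0,-0.0008,-0.06,0.19,0,0.02,0.0002,0,-0.0008,-0.06,0.19,0,0.02]'

```text
clock: 11.1
tool_pos: [538.7, 177.5, 127.1]
tool_rot: [[-0.952, -0.306, 0.003], [-0.306, 0.952, 0.002], [-0.003, 0.001, -1.0]]
contact_force: [-10.5, -3.6, 27.9]
width: 26.2
grip_force: 97.4
```

```bash
python3 edge.py;python3 -c "
from bench import *;print(get_state()['wrist_torque'])"; python3 snap.py n1; python3 - <<'E'
from h import *
g=grab_frame('scene')[:,:,::-1].copy();t=grab_frame('top')[:,:,::-1].copy();w=cv2.imread('pics/n1.png')
H=np.zeros((600,800,3),np.uint8);H[:440,:480]=crop(g,325,145,120,110,4);H[:240,480:800]=cv2.resize(w,(320,240));c=crop(t,205,185,90,100,3.5);H[245:595,480:795]=c
cv2.imwrite('pics/n1v.png',H)
E
```

```text
11.1 tcp [538.71 177.53 127.1 ]
jig-frame edge,corner+,corner-,tail,@post,@bar
 [[ 48.99   0.14  46.3 ]
 [ 48.9   40.14  46.36]
 [ 49.07 -39.86  46.25]
 [-51.01  -0.08  46.  ]
 [-43.01  -0.06  46.02]
 [ 31.99   0.1   46.25]]
F jig [-11.07  -0.28  27.9 ] grip 97.44338750839233 26.242697686219945
tilt fwd -0.17639074266067412 roll 0.0801393470520086
[-0.61094296  2.24337684 -0.15363705]
11.1 [538.71 177.53 127.1 ] [[-0.95 -0.31  0.  ]
 [-0.31  0.95  0.  ]
 [-0.    0.   -1.  ]] [-10.46  -3.64  27.9 ] [ 0.1 -0.  -0.1  0.1  0.1  0.1  0. ]
```

View pics/n1v.png

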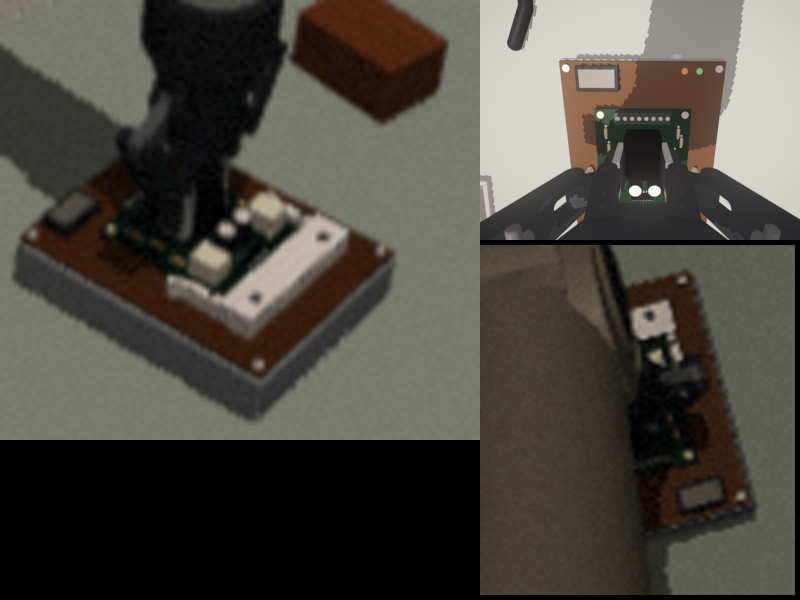

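The last view shows the board lying flat on the jig, bare edge under the lip, nothing else moved. The tool stands exactly 46.0 mm above its height at grasp, with the same tilt as then. It presses down with 28 N and forward against the stop. Handing in.

```bash
python3 -c "
from bench import *;print(job_done())"
```

```text
the job is handed in; nothing more can be done
None
```

I handed the job in with the board's bare edge under the lip and against the stop. It is held down level on the rests with about 28 N, at 11.1 s on the robot's clock; the hand-in gave no verdict.

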